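# Shut and latch the filter flap of a sweep-up vacuum and reset its filter reminder

### The arm

A 6-joint arm with a two-finger parallel gripper is mounted at the origin on the work surface. World frame = base frame: x ahead of the robot, y to its left, z up, the work surface at z = 0. Lengths are in mm, angles in rad, forces in N, time in s.
With the tool pointing down it reaches from about 150 to 775 mm from the base axis. Payload 6.1 kg.
Tool frame: the origin (TCP) lies between the finger pads; the fingertips stand ctrl.finger_overhang ahead of it and the grasp point (between the pads) lies 11 mm behind it (ctrl.finger_overhang is the distance from the TCP to the fingertips, in mm); z points along the fingers, y is the direction in which the jaws open and shut (so a half turn about z gives the same grasp; the last joint's range is limited). The gripper opens to 85 mm and grips with 20 to 120 N. Pads are 22 mm wide; open, the fingers measure 114 mm over their backs; the gripper's body (76 mm by 85 mm) begins 54 mm behind the grasp point. The pads swing forward as they close: fully open they stand 13 mm farther back than shut.
Start: joints at [-1.198, 0.126, -0.04, 1.405, 0, 1.571], TCP at [191.21, -488.924, 239.295] pointing down, gripper open.
Joint ranges: [-2.72, 2.72], [-0.95, 1.95], [-1.27, 1.35], [-1.78, 2.02], [-1.46, 1.47], [-3.14, 3.14]. Speed limits (rad/s): [2.39, 2.39, 3.01, 3.14, 3.14, 3.14].

### API

Orientations are given as a rotation vector (axis times angle).
In Python, from rig import ctrl gives the robot as it stands.
- The arm moves only by the shell command python3 -m pendant 'ROWS' [FORCE]. ROWS is JSON, a list of rows, each an object of numbers: "ax", "ay", "az": the turn, a rotation vector about the tool's x, y, z in rad; "dx", "dy", "dz": the shift along the tool's x, y, z in mm; "gripper": the closure, from 0 (fully open) to 1 (shut). In form: [{"ax": .., "ay": .., "az": .., "dx": .., "dy": .., "dz": .., "gripper": ..}, ...]. A call has 1 to 20 rows; each row shifts and turns the commanded pose from where the row before left it, along the tool's axes as they then stand; what a row does not reach is not made up. A row lasts 1/8 s, in which the tool goes at most 62.5 mm and 10.7 degrees, less where a joint would pass 70% of its speed; a pose out of reach is approached as far as the arm can. A call with a gripper value outside its range is refused whole. The fingers move at their own pace and stop on an object; FORCE is the grip in N (left out, the last holds). Time passes only in rows, so rows that do not move let the fingers close. It gives the time, the measured TCP pose, the force and the opening at its end, in the units of the state.
- ctrl.state(): the state, without advancing time (a new reading comes with each control period).
- ctrl.grab_frame(name): name is "side" or "top" or "wrist"; returns a dict with "img" (384x512x3 uint8, red, green, blue), "mtx" (3x3 intrinsics, pixels), "k1" (the pictures are not rectified: a ray, as slopes to the right and down, at radius r is drawn at 1 + k1 r^2 times it, then the intrinsics apply), "cam_to_world" (4x4, takes a point from camera to world coordinates). Camera axes: x right, y down, z forward; pixel columns grow to the right and rows downward; lengths in mm; the calibration is good to about 2 mm. A picture is of the moment at which its call begins. There is no depth.
- ctrl.hand_in(): hands the job in, once; it reports no verdict.
Trained networks look in a picture, given as the dict that the camera call returned (one of the last four; its "shot" number tells which), for a name from the list of things; names that differ only in an ending like _2 or _b are one class to them, and where a whole thing is asked for, a point or a joint stands for the part that bears it (a point fixed in the world has none). Each returns a list of dicts, best first, with "conf" (0 to 1); they miss things now and then, are a little off and sometimes report something else, mostly with a low value. They report only what shows in the picture. A call takes as long as a camera call.
- ctrl.recognise(picture, target): "position" ([x, y, z] in mm, in world coordinates, good to about 4 mm: the middle of the surface that is visible of it).
- ctrl.silhouettes(picture, target): "pixels" (384x512 bool, what is visible of it).
The state is a dict: "t": time; "qpos": joint angles; "dq": joint speeds; "joint_torque": joint torques, N m; "ee_pos": TCP position; "ee_rot": TCP orientation; "contact_force": force on the tool from outside, world axes, zero at the start; "torque": the same for the moment, N m; "finger_gap": finger opening in mm.
Only numpy, scipy, OpenCV 4.12 (cv2) and the standard library are available. Lean on these libraries where they do the work, as an engineer would, in place of code of your own. Each camera call takes 0.05 s, during which the arm holds its last target. There are 200 camera calls.

### The job

The sweep-up vacuum on the hall bench has just had its new filter put in. Swing the filter flap shut, press its wing stud in and turn it a quarter clockwise until it drops into its catch, and set the filter-reminder dial so that its pointed end is at the long mark. Leave the old filter, the brush and the key dish where they are.

Things in the scene. Friction and masses are not known exactly. Their poses are not given: they have to be found in the camera images.
- unit: Sweep-up vacuum, a fixed grey plastic box 240 mm deep (x), 340 mm wide (y). Its top slopes 30 degrees from level, facing the robot and up: 115 mm high in front (-x), 253 mm at the rear. On the sloping top: a black filter flap at left (+y), a small dial at right (-y). Origin: centre of the underside, x to the rear, y left, z up.
- flap_hinge (a point): Middle of the filter flap's hinge line, at its upper rear edge, on the plane of the sloping top (the flap's underside). Its axes move with the flap: y along the hinge (left), z out of the outer face, -x from hinge to free edge. The flap is a black plastic plate 165 mm long (x), 190 mm wide (y), 6 mm thick, and when shut lies on the sloping top.
- flap_edge (a point): Middle of the flap's free edge, on the outer face, 165 mm from the hinge line; same axes as flap_hinge. The outer face beside the stud (30 to 85 mm to either side along y) is clear for pushing. The stud's axis is 25 mm from this edge.
- flap (a joint): Hinge angle, rad: 0 = shut on its stop, grows as the free edge is raised (up to 1.2). A stiff hinge of about 0.5 N m keeps it where it is left, so it needs a push of a few newtons near the free edge all the way to the stop.
- stud_wing (a point): Centre of the steel wing of the quarter-turn stud, mid-width on the flap near its free edge. Wing 10 mm thick (x), 36 mm long (y), 18 mm high (z), thin slot along its top; it stands on a flange 42 mm across, 4 mm thick, 9 mm below this point, that moves with it. z: the stud's axis, out of the flap; axes turn with the stud. Unpressed, the flange's underside is 11.5 mm above the flap.
- stud_press (a joint): How far the stud is pressed into the flap, m: 0 = sprung right out, 0.0105 = on its stop. A spring pushes it out, 4 N at the start to 12 N on the stop. With the flap shut it turns freely only while pressed in by more than about 0.008 (forced round unpressed, it climbs out and lifts the flap); caught, it rests at about 0.005.
- stud_turn (a joint): Turn of the stud, rad, clockwise seen from outside: about 0 = loose, wing along the hinge line; 1.57 = wing in line with the slope, over its catch (stop at 1.75). Let go between 1.4 and 1.75 it springs out into its catch and cannot turn back; let go earlier it is not caught. If turned while the flap is open it will not enter its catch plate.
- dial_grip (a point): Centre of the grip bar of the filter-reminder dial. The white bar is 10 mm thick (y), 44 mm long (x, pointed end to +x), 20 mm high (z), on a black disc 48 mm across, 6 mm thick, on the sloping top. This point is 16 mm above the sloping top and 3 mm from the dial's axis (the axis lies 3 mm towards +x). z: the dial's axis, out of the face; axes turn with the dial.
- dial (a joint): Turn of the dial, rad, clockwise seen from outside: 0 = pointed end at the long mark, negative = turned anticlockwise from it, -2.6 to 0.8. It stays where it is left (friction 0.04 N m).
- dial_mark (a point): Middle of the long raised white mark (18 mm) on the sloping top, up the slope from the dial, 38 mm from its axis; the 11 other marks round the dial are short (6 mm). Fixed axes: x up the slope, y left, z out of the sloping top.
- old_filter: Bystander: the used filter lying loose left of the unit, a white frame with grey pleats, 105 x 150 x 34 mm. Origin: centre of its underside.
- brush: Bystander: a red silicone hand brush lying loose right of the unit, about 215 mm long (x), 35 mm wide, 26 mm high. Origin: on the bench, near the middle of its length.
- key_dish: Bystander: a blue ceramic key dish right of the unit, 110 mm across, 35 mm high. Origin: centre of its foot.

How it is judged:
By the outcome, as a careful person would: the job done as asked, in the order asked, and still so for the second after the job is handed in, with the robot touching nothing.
It also fails if it takes over 62 s, if anything falls off the work surface, if the arm or the gripper's body presses on something with over 40 N, if the wrist force passes 120 N, or if a joint passes its speed limit or range.

## Working session

There is one attempt and no reset: what is moved stays moved. The work goes in short steps, Python scripts to look and compute and a shell command to move; the robot and the scene stay as the last step left them, time stands still between calls to the robot, and variables do not carry over. Pictures are saved under pics/ and viewed, about 8 in all and at most 12, crops included, and the job is handed in when it is done.

```bash
mkdir -p pics; ls
cat > h.py <<'E'
import numpy as np,cv2
from scipy.spatial.transform import Rotation as R
from rig import ctrl
def proj(f,P):
    P=np.atleast_2d(P);T=np.linalg.inv(f["cam_to_world"]);c=P@T[:3,:3].T+T[:3,3]
    s=c[:,:2]/c[:,2:];r2=(s**2).sum(1,keepdims=True);s=s*(1+f["k1"]*r2)
    return s@np.array(f["mtx"])[:2,:2].T+np.array(f["mtx"])[:2,2]
def ray(f,uv):
    uv=np.atleast_2d(np.array(uv,float));s=cv2.undistortPoints(uv[:,None],np.array(f["mtx"]),np.array([f["k1"],0,0,0.]))[:,0]
    d=np.c_[s,np.ones(len(s))]@np.array(f["cam_to_world"])[:3,:3].T
    return np.array(f["cam_to_world"])[:3,3],d/np.linalg.norm(d,axis=1,keepdims=True)
def plane(f,uv,p0,n):
    o,d=ray(f,uv);return o+d*(((p0-o)@n)/(d@n))[:,None]
E
python3 - <<'E'
from h import *
s=ctrl.state();print(s["ee_pos"],s["ee_rot"],ctrl.finger_overhang,s["t"])
ims=[]
for n in("side","top"):
    f=ctrl.grab_frame(n);ims.append(f["img"]);print(n,np.round(f["cam_to_world"],2).tolist(),np.round(f["mtx"],0).tolist())
    for t in("unit","flap_hinge","flap_edge","flap","stud_wing","dial_grip","dial_mark","old_filter","brush","key_dish"):
        r=ctrl.recognise(f,t);print(t,[(np.round(x["position"]).tolist(),round(x["conf"],2)) for x in r[:2]])
for n,i in zip(("side","top"),ims): cv2.imwrite(f"pics/{n}0.png",cv2.resize(i[:,:,::-1],(800,600)))
E
```

```text
pics
[ 191.0845261  -488.56762497  238.53880972] [-3.08566311e+00 -5.81875812e-01  4.09996846e-04] 8.0 0.0
side [[0.9, -0.21, 0.39, 27.04], [-0.44, -0.48, 0.76, -919.29], [0.03, -0.85, -0.52, 803.07], [0.0, 0.0, 0.0, 1.0]] [[497.0, 0.0, 256.0], [0.0, 497.0, 198.0], [0.0, 0.0, 1.0]]
unit [([584.0, -123.0, 156.0], 0.82)]
flap_hinge [([589.0, -4.0, 246.0], 0.91)]
flap_edge [([592.0, -2.0, 248.0], 0.67)]
flap [([591.0, -1.0, 243.0], 0.6)]
stud_wing []
dial_grip [([588.0, -121.0, 201.0], 0.73), ([588.0, 1.0, 247.0], 0.44)]
dial_mark [([585.0, -0.0, 231.0], 0.77)]
old_filter []
brush [([634.0, -255.0, 25.0], 0.59)]
key_dish [([476.0, -284.0, 17.0], 0.89)]
top [[-0.03, -1.0, 0.05, 446.0], [-1.0, 0.03, -0.0, 24.55], [-0.0, -0.05, -1.0, 1119.13], [0.0, 0.0, 0.0, 1.0]] [[373.0, 0.0, 257.0], [0.0, 373.0, 193.0], [0.0, 0.0, 1.0]]
unit [([583.0, -10.0, 232.0], 0.77), ([518.0, 28.0, 274.0], 0.21)]
flap_hinge [([566.0, 36.0, 246.0], 0.65)]
flap_edge [([561.0, 33.0, 246.0], 0.92), ([568.0, 28.0, 246.0], 0.48)]
flap [([568.0, 37.0, 246.0], 0.63)]
stud_wing [([512.0, 29.0, 273.0], 0.7)]
dial_grip [([591.0, -116.0, 196.0], 0.5)]
dial_mark [([567.0, 27.0, 246.0], 0.57), ([634.0, -242.0, 26.0], 0.33)]
old_filter [([582.0, 274.0, 34.0], 0.81), ([590.0, -116.0, 193.0], 0.29)]
brush [([634.0, -242.0, 26.0], 0.73)]
key_dish [([464.0, -303.0, 14.0], 0.82), ([569.0, 28.0, 247.0], 0.55)]
```

View pics/side0.png

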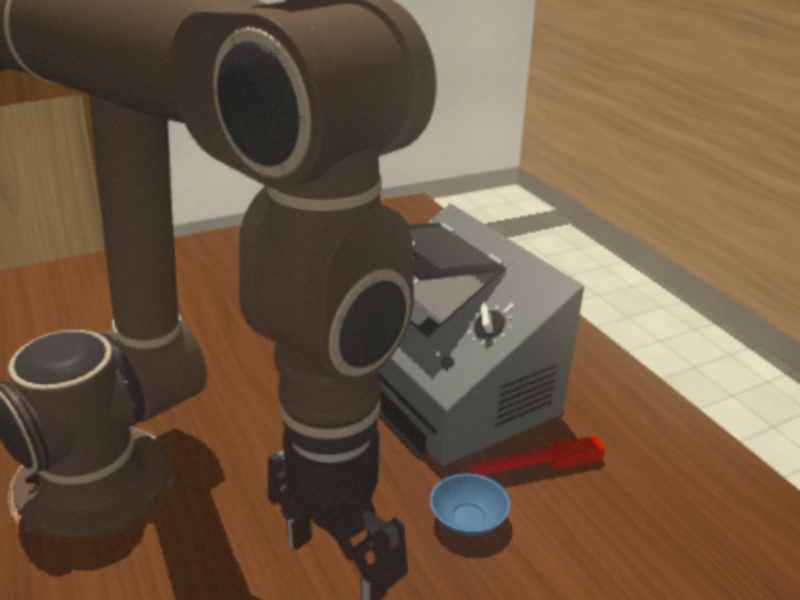

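View pics/top0.png

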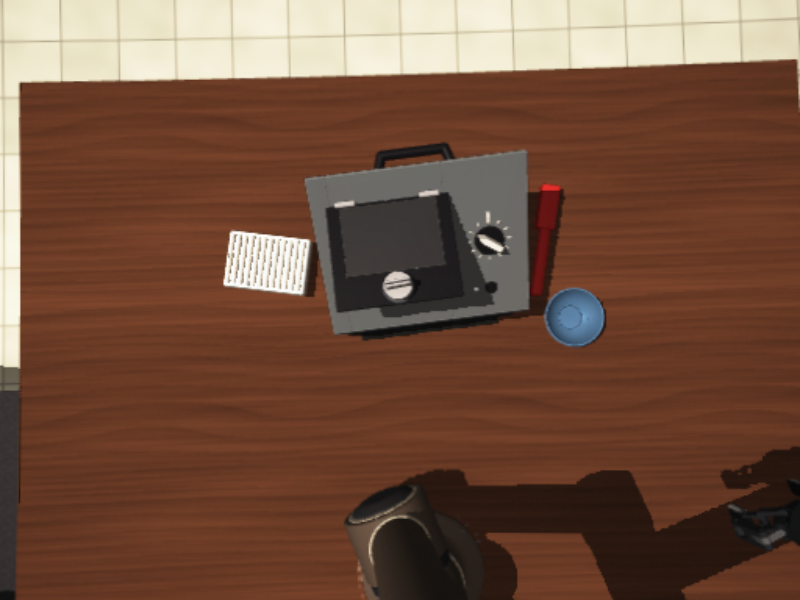

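The side view shows the unit, with the flap open and the dial at (490,323). The long mark is at about (510,307). In the top view the unit is yawed slightly, with the stud at (398,286), the dial at (490,240) and the long mark at (488,216). Next I'll fit the poses.

```bash
cat >> h.py <<'E'
a=np.pi/6
def unitT(q):
    T=np.eye(4);T[:3,:3]=R.from_euler('z',q[2]).as_matrix();T[:2,3]=q[:2];return T
def slopeT(q):  # slope frame: origin at front top edge centre (unit x=-120,z=115); x up slope,z normal
    T=np.eye(4);T[:3,:3]=R.from_euler('y',-a).as_matrix();T[:3,3]=[-120,0,115];return unitT(q)@T
def tf(T,P): return np.atleast_2d(P)@T[:3,:3].T+T[:3,3]
E
python3 - <<'E'
from h import *
from scipy.optimize import least_squares as ls
fs=ctrl.grab_frame("side");ft=ctrl.grab_frame("top")
k=.64
U=np.array([[120,170,253],[120,-170,253],[-120,170,115],[-120,-170,115]])
tp=k*np.array([[305,179],[527,151],[335,333],[528,309]])
S=np.array([[120,170,253],[120,-170,253],[-120,-170,115],[-120,-170,0],[120,-170,0]])
sp=k*np.array([[450,206],[582,288],[437,407],[440,463],[563,413]])
fun=lambda q:np.r_[(proj(ft,tf(unitT(q),U))-tp).ravel(),(proj(fs,tf(unitT(q),S))-sp).ravel()]
r=ls(fun,[580,0,.1],loss='soft_l1');q=r.x;print("unit",q);print(np.round(fun(q).reshape(-1,2),1).tolist())
Ts=slopeT(q);n=Ts[:3,2];inv=np.linalg.inv(Ts)
def sl(f,uv,h): return tf(inv,plane(f,k*np.array(uv,float),Ts[:3,3]+n*h,n))
print("dial disc",sl(ft,[[490,240]],6),sl(fs,[[490,324]],6))
print("mark",sl(ft,[[488,216]],1),sl(fs,[[510,307]],1))
print("bar ends",sl(ft,[[478,236],[508,250]],26))
print("hinge corners",sl(ft,[[328,207],[447,193]],3))
# flap fit: params xh,yc,theta ; pixels of corners
def flapP(p,P): # P flap frame
    T=np.eye(4);T[:3,:3]=R.from_euler('y',p[2]).as_matrix();T[:3,3]=[p[0],p[1],0];return tf(Ts@T,P)
F=np.array([[0,95,6],[0,-95,6],[-165,95,6],[-165,-95,6],[-140,0,30]]);fp=k*np.array([[328,207],[447,193],[337,311],[463,296],[398,285]])
F2=np.array([[0,-95,6],[-165,-95,6]])
for th0 in(.3,):
    g=lambda p:(proj(ft,flapP(p,F))-fp).ravel()
    r=ls(g,[220,50,th0]);print("flap",r.x,np.round(r.fun,1))
    print("stud",flapP(r.x,[[-140,0,30.5]]),proj(fs,flapP(r.x,F))/k)
for f in(fs,ft):
  for t in("stud_wing","dial_grip","flap"):
    m=ctrl.silhouettes(f,t)
    for x in m[:1]:
        v,u=np.nonzero(x["pixels"]);print(t,x["conf"],len(u),u.mean()/k,v.mean()/k,u.min()/k,u.max()/k,v.min()/k,v.max()/k)
np.save("q.npy",q)
i=ft["img"][85:225,180:350,::-1];cv2.imwrite("pics/topc.png",cv2.resize(i,None,fx=4,fy=4,interpolation=cv2.INTER_CUBIC))
E
```

```text
unit [ 5.78333706e+02 -1.35483178e+01  9.32026561e-02]
[[-1.5, -2.2], [0.4, -1.9], [-1.7, 0.7], [0.4, 0.6], [-0.3, -2.8], [0.6, -1.7], [3.3, 3.4], [-1.5, 6.2], [-2.4, 4.6]]
dial disc [[ 139.66662426 -107.05982587    6.        ]] [[ 142.46157003 -111.63752806    6.        ]]
mark [[ 178.46634559 -106.26750617    1.        ]] [[ 183.64571543 -108.49324517    1.        ]]
bar ends [[ 156.96820886  -84.95974556   26.        ]
 [ 127.23040743 -131.29902344   26.        ]]
hinge corners [[225.15278068 140.09256299   3.        ]
 [224.34350036 -44.09168833   3.        ]]
flap [222.20742912  48.20348273   0.67202516] [-1.4  0.1  1.2 -0.6 -0.3  0.8  0.6  0.4 -0.1 -0.4]
stud [[512.60147304  28.72107083 276.97184749]] [[435.55936199 223.47595448]
 [504.15156489 269.78384299]
 [352.39960092 230.47041272]
 [416.3640129  281.20687305]
 [398.65209349 238.52295356]]
dial_grip 0.66 257 489.2752918287938 322.4039396887159 475.0 503.125 307.8125 334.375
flap 0.75 1041 544.8637127761767 456.59972382324685 470.3125 603.125 435.9375 475.0
stud_wing 0.63 233 395.9831008583691 284.7639484978541 382.8125 409.375 271.875 296.875
dial_grip 0.63 286 488.11188811188805 239.89838286713288 473.4375 501.5625 225.0 253.125
flap 0.71 5365 391.99790307548926 251.35746738117425 325.0 460.9375 190.625 310.9375
```

View pics/topc.png

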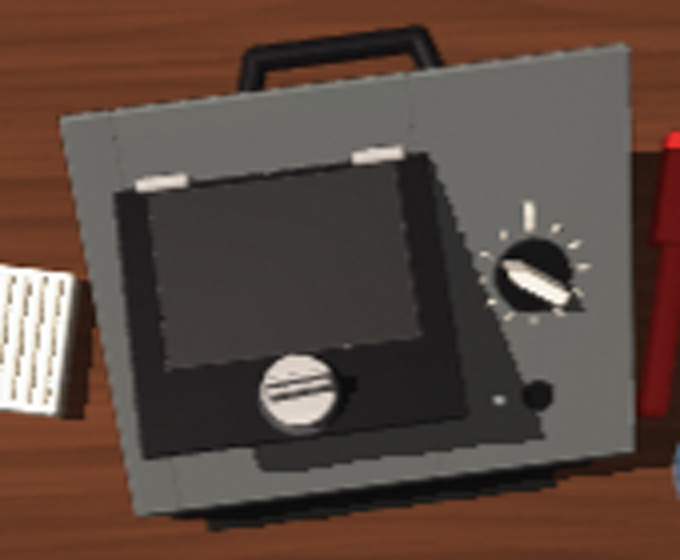

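The pointed end of the bar is at the upper left (505,263). That puts it about 1.05 rad anticlockwise of the long mark at (530,215). The flap is open by about 0.67 rad, with the stud at (298,390). Next I'll lift and cross over, then compute the turn.

```bash
cat >> h.py <<'E'
q0=np.load("q.npy");TS=slopeT(q0)
def RG(phi=0): # tool z=-n; phi=0: tool y=slope x; phi>0: turned by phi about tool z (cw from outside)
    Rs=TS[:3,:3];M=np.c_[Rs[:,1],Rs[:,0],-Rs[:,2]];return M@R.from_euler('z',phi).as_matrix()
def go(tip,phi=0,over=8):
    s=ctrl.state();C=R.from_rotvec(s["ee_rot"]).as_matrix();G=RG(phi)
    p=tf(TS,np.array(tip)+[0,0,over])[0]
    print("t",s["t"],"world tgt",np.round(p,1),"now",np.round(s["ee_pos"],1),"q",np.round(s["qpos"],2),"F",np.round(s["contact_force"],1),"gap",round(float(s["finger_gap"]),1))
    print("tip now (slope)",np.round(tf(np.linalg.inv(TS),s["ee_pos"]+8*C[:,2])[0],1))
    print("rotvec tool",np.round(R.from_matrix(C.T@G).as_rotvec(),4),"shift now-axes",np.round(C.T@(p-s["ee_pos"]),1),"shift goal-axes",np.round(G.T@(p-s["ee_pos"]),1))
E
python3 -c "
from h import *
go([112,-7,125])"; python3 -m pendant '[{"dz":-50,"gripper":1},{"dz":-50,"gripper":1},{"dz":-50,"gripper":1},{"az":0.1,"gripper":1}]'
python3 -c "
from h import *
go([112,-7,125])"
```

```text
t 1.5 world tgt [489.9 -28.8 286.2] now [ 191.2 -488.9  239.3] q [-1.2   0.13 -0.04  1.41  0.    1.57] F [-0.8 -0.3  0.5] gap 85.6
tip now (slope) [-210.1 -437.3  255.6]
rotvec tool [-0.4481  0.3375 -1.2599] shift now-axes [ 445.7 -319.7  -46.9] shift goal-axes [430.3 318.1 129.5]
t 1.5 world tgt [489.9 -28.8 286.2] now [ 191.2 -488.9  239.3] q [-1.2   0.13 -0.04  1.41  0.    1.57] F [-0.8 -0.3  0.5] gap 85.6
tip now (slope) [-210.1 -437.3  255.6]
rotvec tool [-0.4481  0.3375 -1.2599] shift now-axes [ 445.7 -319.7  -46.9] shift goal-axes [430.3 318.1 129.5]invalid input
```

```bash
python3 -m pendant '[{"ax":0,"ay":0,"az":0,"dx":0,"dy":0,"dz":-50,"gripper":1},{"ax":0,"ay":0,"az":0,"dx":0,"dy":0,"dz":-50,"gripper":1},{"ax":0,"ay":0,"az":0,"dx":0,"dy":0,"dz":-50,"gripper":1},{"ax":0,"ay":0,"az":0.1,"dx":0,"dy":0,"dz":-20,"gripper":1}]'
python3 -c "
from h import *
go([112,-7,125])"
```

```text
t: 2.0
ee_pos: [191.3, -489.2, 412.4]
ee_rot: [3.109, 0.423, 0.002]
contact_force: [-1.1, -0.3, -0.2]
finger_gap: 12.4
t 2.0 world tgt [489.9 -28.8 286.2] now [ 191.3 -489.2  412.4] q [-1.2   0.2   0.43  1.8   0.    1.67] F [-1.1 -0.3 -0.2] gap 12.4
tip now (slope) [-123.4 -437.6  405.4]
rotvec tool [-0.4314  0.3667 -1.3586] shift now-axes [ 410.6 -364.4  124.9] shift goal-axes [430.5 231.4 279.4]
```

```bash
python3 -m pendant '[{"ax":0,"ay":0,"az":-0.18,"dx":0,"dy":0,"dz":0,"gripper":1},{"ax":0,"ay":0,"az":-0.18,"dx":0,"dy":0,"dz":0,"gripper":1},{"ax":0,"ay":0,"az":-0.18,"dx":0,"dy":0,"dz":0,"gripper":1},{"ax":0,"ay":0,"az":-0.18,"dx":0,"dy":0,"dz":0,"gripper":1},{"ax":0,"ay":0,"az":-0.18,"dx":0,"dy":0,"dz":0,"gripper":1},{"ax":0,"ay":0,"az":-0.18,"dx":0,"dy":0,"dz":0,"gripper":1},{"ax":0,"ay":0,"az":-0.18,"dx":0,"dy":0,"dz":0,"gripper":1},{"ax":0,"ay":0,"az":-0.18,"dx":0,"dy":0,"dz":0,"gripper":1},{"ax":0,"ay":0,"az":-0.18,"dx":0,"dy":0,"dz":0,"gripper":1},{"ax":0,"ay":0,"az":-0.18,"dx":0,"dy":0,"dz":0,"gripper":1}]'
python3 -m pendant '[{"ax":0,"ay":0,"az":0,"dx":26,"dy":48,"dz":0,"gripper":1},{"ax":0,"ay":0,"az":0,"dx":26,"dy":48,"dz":0,"gripper":1},{"ax":0,"ay":0,"az":0,"dx":26,"dy":48,"dz":0,"gripper":1},{"ax":0,"ay":0,"az":0,"dx":26,"dy":48,"dz":0,"gripper":1},{"ax":0,"ay":0,"az":0,"dx":26,"dy":48,"dz":0,"gripper":1},{"ax":0,"ay":0,"az":0,"dx":26,"dy":48,"dz":0,"gripper":1},{"ax":0,"ay":0,"az":0,"dx":26,"dy":48,"dz":0,"gripper":1},{"ax":0,"ay":0,"az":0,"dx":26,"dy":48,"dz":0,"gripper":1},{"ax":0,"ay":0,"az":0,"dx":26,"dy":48,"dz":0,"gripper":1},{"ax":0,"ay":0,"az":0,"dx":26,"dy":48,"dz":0,"gripper":1}]'
python3 -c "
from h import *
go([112,-7,125],np.pi)"
```

```text
t: 3.25
ee_pos: [191.2, -488.9, 409.3]
ee_rot: [1.592, 2.708, 0.0]
contact_force: [0.3, -0.2, -0.1]
finger_gap: -0.0
t: 4.5
ee_pos: [487.6, -28.3, 409.5]
ee_rot: [1.6, 2.703, 0.0]
contact_force: [1.1, -0.9, 0.6]
finger_gap: 0.0
t 4.5 world tgt [489.9 -28.8 286.2] now [487.6 -28.3 409.5] q [-0.06  0.12  0.34  1.79 -0.    1.01] F [ 1.1 -0.9  0.6] gap 0.0
tip now (slope) [167.7  -6.3 234. ]
rotvec tool [ 0.1467 -0.7092 -2.6495] shift now-axes [ -1.5   1.7 123.3] shift goal-axes [  0.7  59.7 107.9]
```

```bash
python3 -m pendant '[{"ax":0.0098,"ay":-0.0473,"az":-0.1766,"dx":0,"dy":0,"dz":0,"gripper":1},{"ax":0.0098,"ay":-0.0473,"az":-0.1766,"dx":0,"dy":0,"dz":0,"gripper":1},{"ax":0.0098,"ay":-0.0473,"az":-0.1766,"dx":0,"dy":0,"dz":0,"gripper":1},{"ax":0.0098,"ay":-0.0473,"az":-0.1766,"dx":0,"dy":0,"dz":0,"gripper":1},{"ax":0.0098,"ay":-0.0473,"az":-0.1766,"dx":0,"dy":0,"dz":0,"gripper":1},{"ax":0.0098,"ay":-0.0473,"az":-0.1766,"dx":0,"dy":0,"dz":0,"gripper":1},{"ax":0.0098,"ay":-0.0473,"az":-0.1766,"dx":0,"dy":0,"dz":0,"gripper":1},{"ax":0.0098,"ay":-0.0473,"az":-0.1766,"dx":0,"dy":0,"dz":0,"gripper":1},{"ax":0.0098,"ay":-0.0473,"az":-0.1766,"dx":0,"dy":0,"dz":0,"gripper":1},{"ax":0.0098,"ay":-0.0473,"az":-0.1766,"dx":0,"dy":0,"dz":0,"gripper":1},{"ax":0.0098,"ay":-0.0473,"az":-0.1766,"dx":0,"dy":0,"dz":0,"gripper":1},{"ax":0.0098,"ay":-0.0473,"az":-0.1766,"dx":0,"dy":0,"dz":0,"gripper":1},{"ax":0.0098,"ay":-0.0473,"az":-0.1766,"dx":0,"dy":0,"dz":0,"gripper":1},{"ax":0.0098,"ay":-0.0473,"az":-0.1766,"dx":0,"dy":0,"dz":0,"gripper":1},{"ax":0.0098,"ay":-0.0473,"az":-0.1766,"dx":0,"dy":0,"dz":0,"gripper":1}]'
python3 - <<'E'
from h import *
go([112,-7,125],np.pi)
f=ctrl.grab_frame("wrist");cv2.imwrite("pics/w1.png",f["img"][:,:,::-1])
T=np.array(f["cam_to_world"]);s=ctrl.state();C=R.from_rotvec(s["ee_rot"]).as_matrix()
print("cam in tool",np.round(C.T@(T[:3,3]-s["ee_pos"])),np.round(C.T@T[:3,:3],2).tolist())
E
```

```text
t: 6.38
ee_pos: [486.5, -29.9, 409.5]
ee_rot: [-2.01, 1.82, -0.49]
contact_force: [0.5, 0.2, 0.2]
finger_gap: -0.1
t 6.375 world tgt [489.9 -28.8 286.2] now [486.5 -29.9 409.5] q [-0.13 -0.31 -0.18  1.19  0.11 -1.77] F [0.5 0.2 0.2] gap -0.1
tip now (slope) [170.6  -7.7 233.5]
rotvec tool [-0.0008  0.0013  0.0055] shift now-axes [ -0.9  58.7 108.5] shift goal-axes [ -0.7  58.6 108.5]
cam in tool [  83.    1. -136.] [[-0.01, -0.95, -0.32], [1.0, -0.01, -0.0], [-0.0, -0.32, 0.95]]
```

View pics/w1.png

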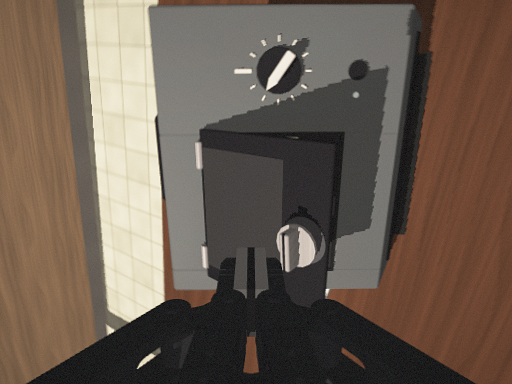

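The wrist view is clear. The dial centre is at (279,70) with the pointed end at about (268,90), and the long mark is at (243,71). The hinges are on the left and the stud is at (298,246). Now I'll push the flap.

```bash
python3 -m pendant '[{"ax":0,"ay":0,"az":0,"dx":0,"dy":19.5,"dz":36,"gripper":1},{"ax":0,"ay":0,"az":0,"dx":0,"dy":19.5,"dz":36,"gripper":1},{"ax":0,"ay":0,"az":0,"dx":0,"dy":19.5,"dz":36,"gripper":1},{"ax":0,"ay":0,"az":0,"dx":0,"dy":3,"dz":10,"gripper":1},{"ax":0,"ay":0,"az":0,"dx":0,"dy":3,"dz":10,"gripper":1},{"ax":0,"ay":0,"az":0,"dx":0,"dy":3,"dz":10,"gripper":1},{"ax":0,"ay":0,"az":0,"dx":0,"dy":3,"dz":10,"gripper":1},{"ax":0,"ay":0,"az":0,"dx":0,"dy":3,"dz":10,"gripper":1},{"ax":0,"ay":0,"az":0,"dx":0,"dy":3,"dz":10,"gripper":1},{"ax":0,"ay":0,"az":0,"dx":0,"dy":3,"dz":10,"gripper":1},{"ax":0,"ay":0,"az":0,"dx":0,"dy":3,"dz":10,"gripper":1},{"ax":0,"ay":0,"az":0,"dx":0,"dy":3,"dz":10,"gripper":1},{"ax":0,"ay":0,"az":0,"dx":0,"dy":3,"dz":10,"gripper":1}]'
python3 - <<'E'
from h import *
go([77,-7,6],np.pi)
E
```

```text
t: 8.05
ee_pos: [514.6, -27.4, 184.6]
ee_rot: [-2.005, 1.827, -0.49]
contact_force: [0.4, 0.8, 1.9]
finger_gap: -0.0
t 8.05 world tgt [518.9 -26.1 165.6] now [514.6 -27.4 184.6] q [-0.11 -0.28 -0.66  0.68  0.1  -1.75] F [0.4 0.8 1.9] gap -0.0
tip now (slope) [82.7 -7.8 24.6]
rotvec tool [-0.0008  0.     -0.0004] shift now-axes [-0.8  5.7 18.6] shift goal-axes [-0.8  5.7 18.6]
```

```bash
python3 -m pendant '[{"ax":0,"ay":0,"az":0,"dx":0,"dy":1,"dz":7,"gripper":1},{"ax":0,"ay":0,"az":0,"dx":0,"dy":1,"dz":6,"gripper":1},{"ax":0,"ay":0,"az":0,"dx":0,"dy":0,"dz":3,"gripper":1}]'; python3 -m pendant '[{"ax":0,"ay":0,"az":0,"dx":0,"dy":0,"dz":2,"gripper":1}]';python3 -m pendant '[{"ax":0,"ay":0,"az":0,"dx":0,"dy":0,"dz":1.5,"gripper":1}]'
python3 - <<'E'
from h import *
go([77,-7,6],np.pi)
E
```

```text
t: 8.43
ee_pos: [520.4, -26.8, 169.8]
ee_rot: [-2.005, 1.828, -0.489]
contact_force: [-1.0, -0.2, 0.6]
finger_gap: -0.1
t: 8.55
ee_pos: [521.2, -26.8, 168.1]
ee_rot: [-2.005, 1.828, -0.489]
contact_force: [-0.7, 0.2, 2.2]
finger_gap: -0.0
t: 8.68
ee_pos: [521.9, -26.7, 166.8]
ee_rot: [-2.005, 1.828, -0.489]
contact_force: [-1.8, 0.9, 1.3]
finger_gap: 0.5
t 8.675 world tgt [518.9 -26.1 165.6] now [521.9 -26.7 166.8] q [-0.11 -0.26 -0.68  0.63  0.1  -1.74] F [-1.8  0.9  1.3] gap 0.5
tip now (slope) [80.1 -7.9  5.6]
rotvec tool [ 0.0006 -0.0001 -0.0007] shift now-axes [-0.9  3.1 -0.4] shift goal-axes [-0.9  3.1 -0.4]
```

```bash
for i in 1 ; do python3 -m pendant '[{"ax":0,"ay":0,"az":0,"dx":0,"dy":0,"dz":2,"gripper":1}]'; python3 -m pendant '[{"ax":0,"ay":0,"az":0,"dx":0,"dy":0,"dz":1.5,"gripper":1}]'; done
python3 - <<'E'
from h import *
go([77,-7,6],np.pi)
E
```

```text
t: 8.8
ee_pos: [522.6, -26.7, 165.8]
ee_rot: [-2.005, 1.828, -0.489]
contact_force: [-23.7, -0.4, 22.9]
finger_gap: -0.1
t: 8.93
ee_pos: [522.8, -26.7, 165.7]
ee_rot: [-2.005, 1.828, -0.49]
contact_force: [-32.4, -1.0, 32.3]
finger_gap: -0.1
t 8.925 world tgt [518.9 -26.1 165.6] now [522.8 -26.7 165.7] q [-0.1  -0.26 -0.68  0.63  0.1  -1.74] F [-32.4  -1.   32.3] gap -0.1
tip now (slope) [80.3 -7.9  4.2]
rotvec tool [ 0.0001 -0.0005 -0.0008] shift now-axes [-0.9  3.3 -1.8] shift goal-axes [-0.9  3.3 -1.8]
```

The flap is on its stop: force climbed to about 45 N and the tip stopped moving. I'll retract and look.

```bash
python3 -m pendant '[{"ax":0,"ay":0,"az":0,"dx":0,"dy":0,"dz":-20,"gripper":1},{"ax":0,"ay":0,"az":0,"dx":0,"dy":-20,"dz":-50,"gripper":1},{"ax":0,"ay":0,"az":0,"dx":10,"dy":-30,"dz":-50,"gripper":1},{"ax":0,"ay":0,"az":0,"dx":20,"dy":-30,"dz":-50,"gripper":1},{"ax":0,"ay":0,"az":0,"dx":0,"dy":0,"dz":0,"gripper":1}]'
python3 - <<'E'
from h import *
f=ctrl.grab_frame("wrist");cv2.imwrite("pics/w2.png",cv2.resize(f["img"],(800,600),interpolation=cv2.INTER_CUBIC)[:,:,::-1])
np.savez("w2.npz",mtx=f["mtx"],k1=f["k1"],cam_to_world=f["cam_to_world"])
go([82,48,30],np.pi)
for t in("stud_wing","dial_grip","dial_mark"):
    print(t,[(np.round(x["position"],1).tolist(),np.round(tf(np.linalg.inv(TS),x["position"])[0],1).tolist(),round(x["conf"],2)) for x in ctrl.recognise(f,t)[:2]])
E
```

```text
t: 9.55
ee_pos: [513.0, -59.3, 357.4]
ee_rot: [-2.0, 1.824, -0.5]
contact_force: [-0.1, -0.6, 0.1]
finger_gap: 0.1
t 9.6 world tgt [506.2  27.9 188.9] now [511.9 -58.7 353.7] q [-0.19 -0.28 -0.29  1.06  0.14 -1.82] F [ 0.3 -0.2 -1.1] gap 0.3
tip now (slope) [162.3 -38.8 173.9]
rotvec tool [-0.0034 -0.0018 -0.0011] shift now-axes [-87.   80.9 143.4] shift goal-axes [-86.8  80.3 143.9]
stud_wing [([516.5, 25.9, 183.4], [88.0, 45.0, 28.2], 0.91), ([581.4, -118.6, 196.6], [138.9, -104.9, 14.0], 0.59)]
dial_grip [([580.7, -120.5, 193.4], [136.5, -106.7, 11.7], 0.68)]
dial_mark [([573.0, -9.6, 189.1], [136.7, 4.4, 6.6], 0.82)]
```

View pics/w2.png

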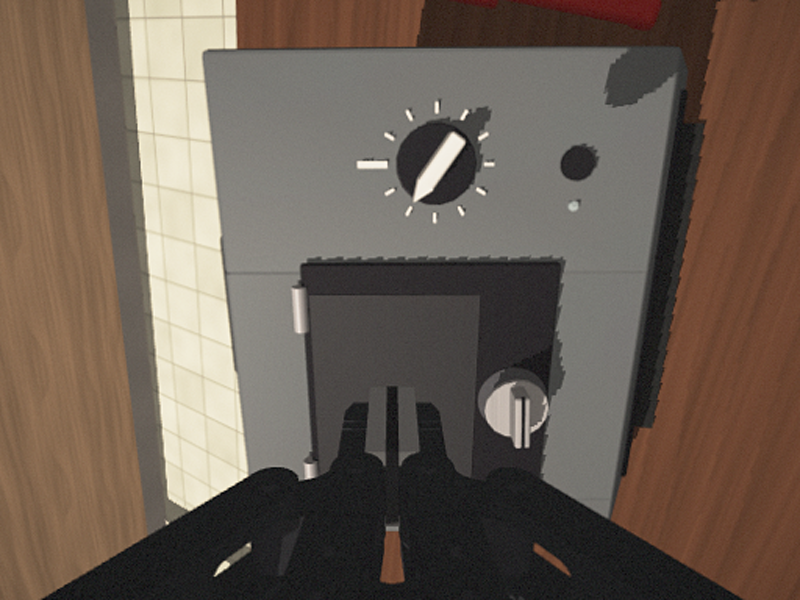

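The flap is shut and the stud is sprung out. In the 800-px picture the wing top is at about (521,421) and the flange at (516,409). The dial centre is at (436,163), the long mark at (373,164) and the pointed end at (415,200).

Run:
```python
from h import *
f=dict(np.load("w2.npz"));n=TS[:3,2];inv=np.linalg.inv(TS)
def sl(uv,h): return np.round(tf(inv,plane(f,.64*np.array(uv,float),TS[:3,3]+n*h,n)),1).tolist()
print("wing top far/near ends",sl([[521,395],[521,447]],38))
print("wing mid",sl([[521,421]],38)); print("flange",sl([[516,409]],20))
print("flap corners",sl([[302,264],[562,260]],5)," expect 222/57, 48-95=-47")
print("rear/front right corners",sl([[204,50],[684,47]],-1),"expect 277,-170 / 0,-170")
print("dial disc",sl([[436,163]],5),"marks long,opp,top,bot",sl([[373,164],[489,163],[437,105],[435,217]],0))
print("bar ends",sl([[415,200],[460,136]],24))
```

```text
wing top far/near ends [[86.3, 28.7, 38.0], [83.3, 65.8, 38.0]]
wing mid [[84.9, 46.9, 38.0]]
flange [[83.9, 48.7, 20.0]]
flap corners [[222.2, -45.6, 5.0], [59.1, -48.2, 5.0]]  expect 222/57, 48-95=-47
rear/front right corners [[272.3, -169.0, -1.0], [0.4, -170.3, -1.0]] expect 277,-170 / 0,-170
dial disc [[139.5, -106.8, 5.0]] marks long,opp,top,bot [[176.9, -106.0, -0.0], [107.3, -106.6, 0.0], [139.4, -139.1, 0.0], [138.9, -74.2, -0.0]]
bar ends [[152.3, -87.5, 24.0], [128.2, -122.1, 24.0]]
```

```bash
python3 -m pendant '[{"ax":0,"ay":0,"az":0,"dx":-28.8,"dy":26,"dz":33,"gripper":0.5},{"ax":0,"ay":0,"az":0,"dx":-28.8,"dy":26,"dz":33,"gripper":0.5},{"ax":0,"ay":0,"az":0,"dx":-28.8,"dy":26,"dz":33,"gripper":0.5},{"ax":0,"ay":0,"az":0,"dx":0,"dy":0,"dz":0,"gripper":0.5},{"ax":0,"ay":0,"az":0,"dx":0,"dy":0,"dz":0,"gripper":0.5}]' 60
python3 - <<'E'
from h import *
go([84.5,47.5,22.5],np.pi)
E
```

```text
t: 10.38
ee_pos: [485.3, 26.6, 227.0]
ee_rot: [-2.005, 1.826, -0.49]
contact_force: [-0.2, -0.2, 0.3]
finger_gap: 42.6
t 10.375 world tgt [512.1  28.  183.7] now [485.3  26.6 227. ] q [ 0.04 -0.36 -0.62  0.79  0.03 -1.62] F [-0.2 -0.2  0.3] gap 42.6
tip now (slope) [83.  48.6 73.5]
rotvec tool [-0.0005 -0.      0.0003] shift now-axes [ 1.1 -1.5 51. ] shift goal-axes [ 1.1 -1.5 51. ]
```

```bash
python3 -m pendant '[{"ax":0,"ay":0,"az":0,"dx":1,"dy":-1.5,"dz":20,"gripper":0.5},{"ax":0,"ay":0,"az":0,"dx":0,"dy":0,"dz":20,"gripper":0.5},{"ax":0,"ay":0,"az":0,"dx":0,"dy":0,"dz":11,"gripper":0.5},{"ax":0,"ay":0,"az":0,"dx":0,"dy":0,"dz":0,"gripper":1},{"ax":0,"ay":0,"az":0,"dx":0,"dy":0,"dz":0,"gripper":1},{"ax":0,"ay":0,"az":0,"dx":0,"dy":0,"dz":0,"gripper":1},{"ax":0,"ay":0,"az":0,"dx":0,"dy":0,"dz":0,"gripper":1}]' 60
python3 - <<'E'
from h import *
go([84.5,47.5,22.5],np.pi)
f=ctrl.grab_frame("wrist");cv2.imwrite("pics/w3.png",f["img"][:,:,::-1])
E
```

```text
t: 11.25
ee_pos: [512.3, 27.6, 184.4]
ee_rot: [-2.004, 1.827, -0.492]
contact_force: [-0.5, -2.4, 3.4]
finger_gap: 8.3
t 11.25 world tgt [512.1  28.  183.7] now [512.3  27.6 184.4] q [ 0.04 -0.3  -0.67  0.67  0.03 -1.62] F [-0.5 -2.4  3.4] gap 8.3
tip now (slope) [85.  47.1 23. ]
rotvec tool [-0.0019 -0.0011 -0.0007] shift now-axes [-0.4  0.5  0.5] shift goal-axes [-0.4  0.5  0.5]
```

View pics/w3.png

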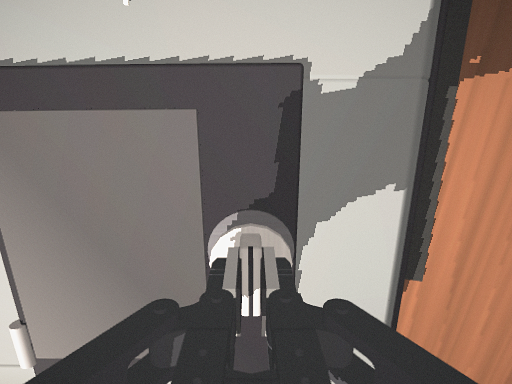

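The wing is between the pads at (250,262) with the flange below it. Next I'll press it in.

```bash
python3 -m pendant '[{"ax":0,"ay":0,"az":0,"dx":0,"dy":0,"dz":4,"gripper":1},{"ax":0,"ay":0,"az":0,"dx":0,"dy":0,"dz":4,"gripper":1},{"ax":0,"ay":0,"az":0,"dx":0,"dy":0,"dz":2,"gripper":1},{"ax":0,"ay":0,"az":0,"dx":0,"dy":0,"dz":1,"gripper":1}]';python3 -m pendant '[{"ax":0,"ay":0,"az":0,"dx":0,"dy":0,"dz":1,"gripper":1}]'
python3 - <<'E'
from h import *
go([84.5,47.5,11],np.pi)
E
```

```text
t: 11.8
ee_pos: [517.7, 28.2, 175.1]
ee_rot: [-2.004, 1.827, -0.492]
contact_force: [-13.1, -3.3, 17.9]
finger_gap: 8.4
t: 11.92
ee_pos: [517.9, 28.2, 175.0]
ee_rot: [-2.003, 1.827, -0.492]
contact_force: [-22.2, -4.9, 24.3]
finger_gap: 8.6
t 11.925 world tgt [517.8  28.5 173.7] now [517.9  28.2 175. ] q [ 0.04 -0.28 -0.68  0.65  0.03 -1.62] F [-22.2  -4.9  24.3] gap 8.6
tip now (slope) [85.2 47.2 12.1]
rotvec tool [-0.0023 -0.0011 -0.0007] shift now-axes [-0.3  0.7  1.1] shift goal-axes [-0.3  0.7  1.1]
```

On the stop. Now the clockwise turn.

```bash
python3 -m pendant '[{"ax":0,"ay":0,"az":0.1,"dx":0,"dy":0,"dz":0,"gripper":1},{"ax":0,"ay":0,"az":0.1,"dx":0,"dy":0,"dz":0,"gripper":1},{"ax":0,"ay":0,"az":0.1,"dx":0,"dy":0,"dz":0,"gripper":1}]';python3 -m pendant '[{"ax":0,"ay":0,"az":0.13,"dx":0,"dy":0,"dz":0,"gripper":1},{"ax":0,"ay":0,"az":0.13,"dx":0,"dy":0,"dz":0,"gripper":1},{"ax":0,"ay":0,"az":0.13,"dx":0,"dy":0,"dz":0,"gripper":1},{"ax":0,"ay":0,"az":0.13,"dx":0,"dy":0,"dz":0,"gripper":1},{"ax":0,"ay":0,"az":0.13,"dx":0,"dy":0,"dz":0,"gripper":1}]'
python3 - <<'E'
from h import *
go([84.5,47.5,11],np.pi);print(ctrl.state()["torque"])
E
```

```text
t: 12.3
ee_pos: [517.3, 28.2, 174.7]
ee_rot: [-1.683, 2.081, -0.399]
contact_force: [-19.6, -5.6, 21.5]
finger_gap: 8.3
t: 12.92
ee_pos: [516.4, 28.8, 174.2]
ee_rot: [-0.914, 2.466, -0.181]
contact_force: [-24.1, -1.6, 23.2]
finger_gap: 8.2
t 12.925 world tgt [517.8  28.5 173.7] now [516.4  28.8 174.2] q [ 0.04 -0.28 -0.68  0.65  0.03 -0.66] F [-24.1  -1.6  23.2] gap 8.2
tip now (slope) [83.5 48.  12.1]
rotvec tool [ 6.000e-04  8.000e-04 -9.546e-01] shift now-axes [-0.5 -0.9  1.1] shift goal-axes [ 0.5 -1.   1.1]
[-0.15239558  2.53101502  0.11347598]
```

```bash
python3 -m pendant '[{"ax":0,"ay":0,"az":0.125,"dx":0,"dy":0,"dz":0,"gripper":1},{"ax":0,"ay":0,"az":0.125,"dx":0,"dy":0,"dz":0,"gripper":1},{"ax":0,"ay":0,"az":0.125,"dx":0,"dy":0,"dz":0,"gripper":1},{"ax":0,"ay":0,"az":0.125,"dx":0,"dy":0,"dz":0,"gripper":1},{"ax":0,"ay":0,"az":0.125,"dx":0,"dy":0,"dz":0,"gripper":1},{"ax":0,"ay":0,"az":0,"dx":0,"dy":0,"dz":0,"gripper":1}]'
python3 - <<'E'
from h import *
go([84.5,47.5,11],np.pi);print(ctrl.state()["torque"])
E
```

```text
t: 13.68
ee_pos: [516.0, 29.9, 174.0]
ee_rot: [-0.117, 2.617, 0.039]
contact_force: [-25.9, 2.2, 23.7]
finger_gap: 8.3
t 13.675 world tgt [517.8  28.5 173.7] now [516.   29.9 174. ] q [ 0.04 -0.28 -0.68  0.65  0.03 -0.04] F [-25.9   2.2  23.7] gap 8.3
tip now (slope) [83.2 49.1 12.1]
rotvec tool [ 0.0036  0.0024 -1.5758] shift now-axes [-1.3 -1.6  1.1] shift goal-axes [ 1.6 -1.3  1.1]
[0.50115578 2.805411   0.43806197]
```

```bash
python3 -m pendant '[{"ax":0,"ay":0,"az":0,"dx":0,"dy":0,"dz":-2,"gripper":1},{"ax":0,"ay":0,"az":0,"dx":0,"dy":0,"dz":-2,"gripper":1},{"ax":0,"ay":0,"az":0,"dx":0,"dy":0,"dz":-1,"gripper":0.55},{"ax":0,"ay":0,"az":0,"dx":0,"dy":0,"dz":0,"gripper":0.55},{"ax":0,"ay":0,"az":0,"dx":0,"dy":0,"dz":0,"gripper":0.55},{"ax":0,"ay":0,"az":0,"dx":0,"dy":0,"dz":-25,"gripper":0.55},{"ax":0,"ay":0,"az":0,"dx":0,"dy":0,"dz":-50,"gripper":0.55},{"ax":0,"ay":0,"az":0,"dx":0,"dy":0,"dz":-50,"gripper":0.55},{"ax":0,"ay":0,"az":0,"dx":0,"dy":-40,"dz":-30,"gripper":0.55},{"ax":0,"ay":0,"az":0,"dx":0,"dy":-50,"dz":0,"gripper":0.55},{"ax":0,"ay":0,"az":0,"dx":0,"dy":0,"dz":0,"gripper":0.55}]'
python3 - <<'E'
from h import *
go([139,-106.7,60],np.pi*1.5-.96)
f=ctrl.grab_frame("wrist");cv2.imwrite("pics/w4.png",cv2.resize(f["img"],(800,600),interpolation=cv2.INTER_CUBIC)[:,:,::-1])
np.savez("w4.npz",mtx=f["mtx"],k1=f["k1"],cam_to_world=f["cam_to_world"])
g=ctrl.grab_frame("top");cv2.imwrite("pics/t4.png",cv2.resize(g["img"][85:225,180:350],None,fx=4,fy=4,interpolation=cv2.INTER_CUBIC)[:,:,::-1])
E
```

```text
t: 15.05
ee_pos: [446.0, -72.0, 310.9]
ee_rot: [-0.106, 2.617, 0.032]
contact_force: [0.8, 0.4, 0.2]
finger_gap: 38.3
t 15.05 world tgt [ 554.8 -122.9  243.4] now [446.  -72.  310.9] q [-0.27 -0.41 -0.45  1.03  0.18 -0.31] F [0.8 0.4 0.2] gap 38.3
tip now (slope) [ 83.1 -45.9 170.3]
rotvec tool [-0.0031 -0.0023 -0.971 ] shift now-axes [-56.7 -59.8 110.4] shift goal-axes [ 17.7 -80.7 110.3]
```

View pics/w4.png

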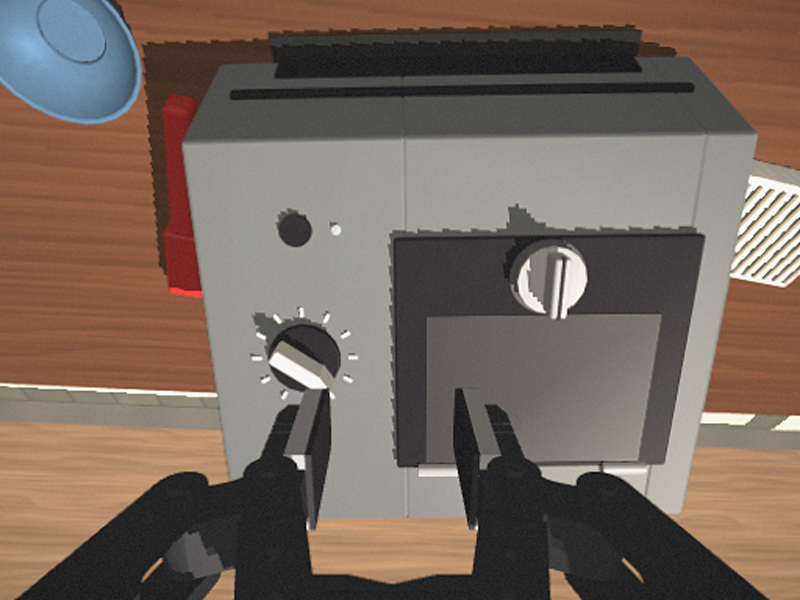

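The wing now lies along the slope at (559,285), the flap is shut, and the dial is at (305,358). I'll check the stud height and re-measure the dial.

```bash
python3 - <<'E'
from h import *
f=dict(np.load("w4.npz"));n=TS[:3,2];inv=np.linalg.inv(TS)
def sl(uv,h): return np.round(tf(inv,plane(f,.64*np.array(uv,float),TS[:3,3]+n*h,n)),1).tolist()
print("disc",sl([[305,358]],5),"marks l/r/top",sl([[256,357],[353,357],[302,312]],0))
print("bar mid",sl([[302,364]],24), "wing ends h=33",sl([[560,257],[559,318]],33))
for d in(0,.005,.0105):
    h=38-1000*d; print(d,"wing top c",np.round(proj(f,tf(TS,[[84.5,47.7,h],[66.5,47.7,h],[102.5,47.7,h]]))/.64,1).tolist(),"flange",np.round(proj(f,tf(TS,[[84.5,47.7,h-18]]))/.64,1).tolist())
E
python3 -m pendant '[{"ax":0,"ay":0,"az":-0.162,"dx":0,"dy":0,"dz":0,"gripper":0.55},{"ax":0,"ay":0,"az":-0.162,"dx":0,"dy":0,"dz":0,"gripper":0.55},{"ax":0,"ay":0,"az":-0.162,"dx":0,"dy":0,"dz":0,"gripper":0.55},{"ax":0,"ay":0,"az":-0.162,"dx":0,"dy":0,"dz":0,"gripper":0.55},{"ax":0,"ay":0,"az":-0.162,"dx":0,"dy":0,"dz":0,"gripper":0.55},{"ax":0,"ay":0,"az":-0.162,"dx":0,"dy":0,"dz":0,"gripper":0.55},{"ax":0,"ay":0,"az":0,"dx":6,"dy":-27,"dz":37,"gripper":0.55},{"ax":0,"ay":0,"az":0,"dx":6,"dy":-27,"dz":37,"gripper":0.55},{"ax":0,"ay":0,"az":0,"dx":6,"dy":-27,"dz":36,"gripper":0.55},{"ax":0,"ay":0,"az":0,"dx":0,"dy":0,"dz":0,"gripper":0.55},{"ax":0,"ay":0,"az":0,"dx":0,"dy":0,"dz":0,"gripper":0.55}]'
python3 - <<'E'
from h import *
go([139,-106.7,8],np.pi*1.5-.96)
E
```

```text
disc [[138.6, -104.9, 5.0]] marks l/r/top [[139.9, -138.6, -0.0], [140.5, -73.9, 0.0], [108.4, -105.7, -0.0]]
bar mid [[134.1, -103.4, 24.0]] wing ends h=33 [[66.0, 46.7, 33.0], [102.2, 49.5, 33.0]]
0 wing top c [[561.4, 291.3], [564.5, 260.0], [558.5, 321.5]] flange [[552.1, 282.5]]
0.005 wing top c [[558.7, 288.8], [561.7, 257.9], [555.9, 318.5]] flange [[549.7, 280.2]]
0.0105 wing top c [[555.8, 286.1], [558.7, 255.6], [553.1, 315.4]] flange [[547.1, 277.8]]
t: 16.52
ee_pos: [554.9, -117.7, 243.5]
ee_rot: [-1.344, 2.287, -0.298]
contact_force: [-0.4, 0.2, 0.1]
finger_gap: 38.7
t 16.525 world tgt [ 580.7 -120.5  198.4] now [ 554.9 -117.7  243.5] q [-0.31 -0.18 -0.44  0.82  0.2  -1.32] F [-0.4  0.2  0.1] gap 38.7
tip now (slope) [ 139.6 -101.5   59.8]
rotvec tool [0.0023 0.0006 0.0088] shift now-axes [ 4.6 -2.5 51.8] shift goal-axes [ 4.6 -2.5 51.8]
```

View pics/t4.png

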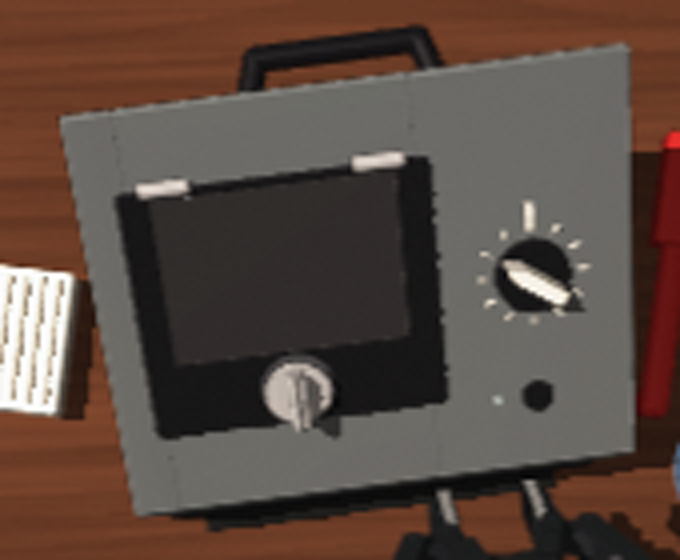

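The wing ends match the caught height (0.005): 257 and 318 measured against 257.9 and 318.5 expected. The top view shows the flap shut and the wing in line with the slope. Next I'll descend on the dial.

```bash
python3 -m pendant '[{"ax":0,"ay":0,"az":0,"dx":4,"dy":-2,"dz":15,"gripper":0.55},{"ax":0,"ay":0,"az":0,"dx":0,"dy":0,"dz":20,"gripper":0.55},{"ax":0,"ay":0,"az":0,"dx":0,"dy":0,"dz":15,"gripper":0.55},{"ax":0,"ay":0,"az":0,"dx":0,"dy":0,"dz":0,"gripper":0.55},{"ax":0,"ay":0,"az":0,"dx":0,"dy":0,"dz":0,"gripper":1},{"ax":0,"ay":0,"az":0,"dx":0,"dy":0,"dz":0,"gripper":1},{"ax":0,"ay":0,"az":0,"dx":0,"dy":0,"dz":0,"gripper":1},{"ax":0,"ay":0,"az":0,"dx":0,"dy":0,"dz":0,"gripper":1}]' 40
python3 - <<'E'
from h import *
go([139,-106.7,8],np.pi*1.5)
f=ctrl.grab_frame("wrist");cv2.imwrite("pics/w5.png",f["img"][:,:,::-1])
E
```

```text
t: 17.52
ee_pos: [579.8, -121.5, 201.3]
ee_rot: [-1.341, 2.287, -0.301]
contact_force: [-5.0, 1.3, 4.3]
finger_gap: 9.1
t 17.525 world tgt [ 580.7 -120.5  198.4] now [ 579.8 -121.5  201.3] q [-0.3  -0.12 -0.49  0.71  0.19 -1.31] F [-5.   1.3  4.3] gap 9.1
tip now (slope) [ 139.6 -107.6   11. ]
rotvec tool [-4.000e-04  5.000e-04  9.673e-01] shift now-axes [-0.4  1.   3. ] shift goal-axes [0.6 0.9 3. ]
```

View pics/w5.png

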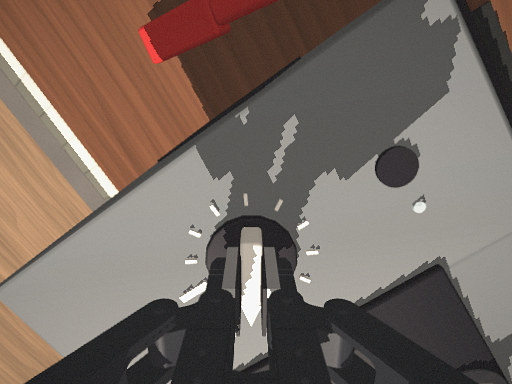

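The bar is gripped with the pads along its flanks, at (250,260). Now I'll turn it clockwise.

```bash
python3 -m pendant '[{"ax":0,"ay":0,"az":0.136,"dx":0,"dy":0,"dz":0,"gripper":1},{"ax":0,"ay":0,"az":0.136,"dx":0,"dy":0,"dz":0,"gripper":1},{"ax":0,"ay":0,"az":0.136,"dx":0,"dy":0,"dz":0,"gripper":1},{"ax":0,"ay":0,"az":0.136,"dx":0,"dy":0,"dz":0,"gripper":1},{"ax":0,"ay":0,"az":0.136,"dx":0,"dy":0,"dz":0,"gripper":1},{"ax":0,"ay":0,"az":0.136,"dx":0,"dy":0,"dz":0,"gripper":1},{"ax":0,"ay":0,"az":0.136,"dx":0,"dy":0,"dz":0,"gripper":1},{"ax":0,"ay":0,"az":0,"dx":0,"dy":0,"dz":0,"gripper":1},{"ax":0,"ay":0,"az":0,"dx":0,"dy":0,"dz":0,"gripper":1}]'
python3 -c "
from h import *
go([139,-106.7,8],np.pi*1.5);print(ctrl.state()['torque'])"
python3 -m pendant '[{"ax":0,"ay":0,"az":0,"dx":0,"dy":0,"dz":0,"gripper":0.55},{"ax":0,"ay":0,"az":0,"dx":0,"dy":0,"dz":0,"gripper":0.55},{"ax":0,"ay":0,"az":0,"dx":0,"dy":0,"dz":0,"gripper":0.55},{"ax":0,"ay":0,"az":0,"dx":0,"dy":0,"dz":-25,"gripper":0.55},{"ax":0,"ay":0,"az":0,"dx":0,"dy":0,"dz":-50,"gripper":0.55},{"ax":0,"ay":0,"az":0,"dx":-50,"dy":20,"dz":-40,"gripper":0.55},{"ax":0,"ay":0,"az":0,"dx":-50,"dy":20,"dz":-10,"gripper":0.55},{"ax":0,"ay":0,"az":0,"dx":0,"dy":0,"dz":0,"gripper":0.55},{"ax":0,"ay":0,"az":0,"dx":0,"dy":0,"dz":0,"gripper":0.55}]'
python3 - <<'E'
from h import *
go([139,-106.7,60],np.pi*1.5)
f=ctrl.grab_frame("wrist");cv2.imwrite("pics/w6.png",cv2.resize(f["img"],(800,600),interpolation=cv2.INTER_CUBIC)[:,:,::-1])
np.savez("w6.npz",mtx=f["mtx"],k1=f["k1"],cam_to_world=f["cam_to_world"],img=f["img"])
E
```

```text
t: 18.7
ee_pos: [578.6, -119.7, 200.6]
ee_rot: [-0.144, 2.615, 0.033]
contact_force: [-12.0, 8.3, 8.0]
finger_gap: 8.7
t 18.7 world tgt [ 580.7 -120.5  198.4] now [ 578.6 -119.7  200.6] q [-0.3  -0.12 -0.49  0.71  0.2  -0.36] F [-12.    8.3   8. ] gap 8.7
tip now (slope) [ 138.4 -105.7   11. ]
rotvec tool [ 0.0042 -0.001   0.0154] shift now-axes [-0.5 -1.   3. ] shift goal-axes [-0.5 -1.   3. ]
[1.34384077 1.87115662 0.83736357]
t: 19.82
ee_pos: [597.7, -79.6, 352.8]
ee_rot: [-0.142, 2.617, 0.028]
contact_force: [-1.0, -0.2, -0.6]
finger_gap: 38.2
t 19.825 world tgt [ 554.8 -122.9  243.4] now [597.7 -79.6 352.8] q [-0.2  -0.12 -0.16  1.03  0.15 -0.27] F [-1.  -0.2 -0.6] gap 38.2
tip now (slope) [234.2 -67.5 131.4]
rotvec tool [ 0.0004 -0.0024  0.0152] shift now-axes [ 95.6 -37.7  71.6] shift goal-axes [ 95.2 -39.2  71.4]
```

View pics/w6.png

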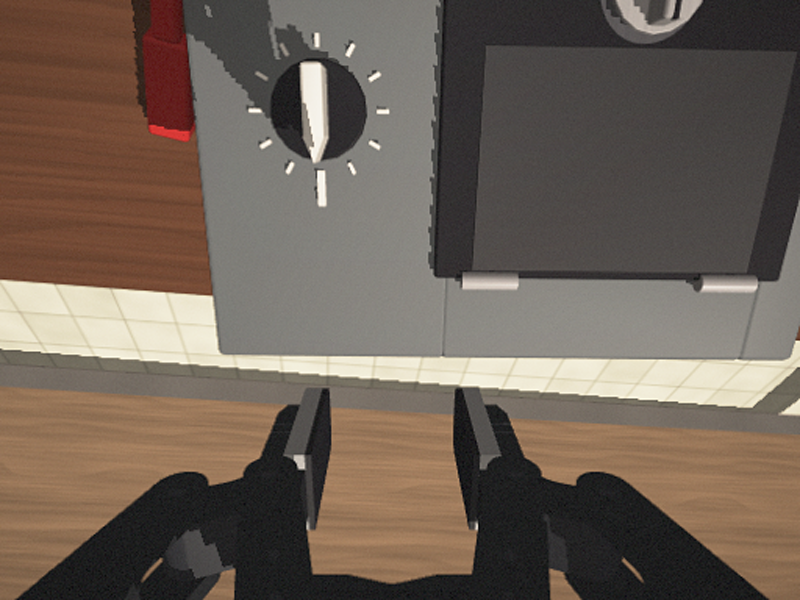

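The dial now points at the long mark. The tip is at (317,161) and the mark runs from (320,171) to (322,206). I'll work out the residual angle.

Run:
```python
from h import *
f=dict(np.load("w6.npz"));n=TS[:3,2];inv=np.linalg.inv(TS)
def sl(uv,h): return tf(inv,plane(f,.64*np.array(uv,float),TS[:3,3]+n*h,n))
ang=lambda p:np.arctan2(p[1,1]-p[0,1],p[1,0]-p[0,0])
b=sl([[313.5,62],[317,161]],24);m=sl([[319.8,171],[322,206]],0);e=sl([[443,275],[443.5,20]],5)
o=sl([[318.5,109]],5)
mk=sl([[254,110],[383,111],[317,40],[321.5,189]],0)
print(b.round(1).tolist(),m.round(1).tolist(),o.round(1),mk.round(1).tolist())
print("bar",ang(b),"mark",ang(m),"mark from axis",ang(np.r_[o,m.mean(0)[None]]),"opp->long",ang(mk[2:]),"lr",ang(mk[:2])-np.pi/2)
i=f["img"][10:145,150:270];cv2.imwrite("pics/w6c.png",cv2.resize(i,None,fx=4.4,fy=4.4,interpolation=cv2.INTER_CUBIC)[:,:,::-1])
```

```text
[[120.8, -104.8, 24.0], [163.4, -104.5, 24.0]] [[169.6, -106.6, -0.0], [187.5, -105.9, 0.0]] [[ 139.6 -105.7    5. ]] [[140.3, -138.7, -0.0], [139.9, -74.1, -0.0], [108.2, -106.2, -0.0], [178.7, -105.9, -0.0]]
bar 0.006835304975547992 mark 0.0359020636967485 mark from axis -0.01413680415911213 opp->long 0.003633545333012238 lr 0.005376364123285793
```

View pics/w6c.png

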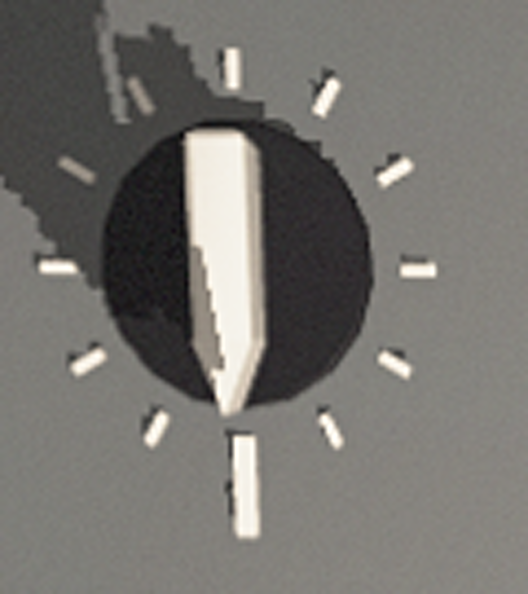

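The dial is within about 0.02 rad of the mark. One last look at the stud.

```bash
python3 -m pendant '[{"ax":0,"ay":0,"az":0,"dx":30,"dy":38,"dz":-10,"gripper":0.55},{"ax":0,"ay":0,"az":0,"dx":30,"dy":38,"dz":-10,"gripper":0.55},{"ax":0,"ay":0,"az":0,"dx":0,"dy":38,"dz":-10,"gripper":0.55},{"ax":0,"ay":0,"az":0,"dx":0,"dy":0,"dz":0,"gripper":0.55},{"ax":0,"ay":0,"az":0,"dx":0,"dy":0,"dz":0,"gripper":0.55}]'
python3 - <<'E'
from h import *
f=ctrl.grab_frame("wrist");g=f["img"];p=(proj(f,tf(TS,[[84.5,47.7,25]]))[0]).astype(int);print(p)
x0=max(0,min(512-120,p[0]-60));y0=max(0,p[1]-50)
cv2.imwrite("pics/w7.png",cv2.resize(g[y0:y0+100,x0:x0+120],None,fx=6,fy=6,interpolation=cv2.INTER_CUBIC)[:,:,::-1]);print(x0,y0)
for h in(38,33,27.5):
    print(h,((proj(f,tf(TS,[[66.5,47.7,h],[102.5,47.7,h],[84.5,47.7,h-18],[84.5,68.7,h-18],[84.5,26.7,h-18]]))-[x0,y0])*6).round().tolist())
print("flap edge",((proj(f,tf(TS,[[57.5,47.7,5]]))-[x0,y0])*6).round())
for n in("side","top"):
    f=ctrl.grab_frame(n)
    for t in("old_filter","brush","key_dish"): print(n,t,[(x["position"].round() if hasattr(x["position"],"round") else x["position"],round(x["conf"],2)) for x in ctrl.recognise(f,t)[:1]])
E
```

```text
t: 20.5
ee_pos: [518.9, 26.1, 348.3]
ee_rot: [-0.141, 2.616, 0.027]
contact_force: [0.2, 0.2, 0.2]
finger_gap: 38.4
[256  79]
196 29
38 [[369.0, 149.0], [364.0, 448.0], [364.0, 304.0], [518.0, 306.0], [210.0, 302.0]]
33 [[369.0, 153.0], [363.0, 446.0], [363.0, 305.0], [515.0, 307.0], [212.0, 302.0]]
27.5 [[368.0, 157.0], [362.0, 444.0], [363.0, 305.0], [511.0, 308.0], [214.0, 303.0]]
flap edge [[366. 101.]]
side old_filter [([554.3, 336.4, 30.7], 0.42)]
side brush [([636.1, -254.8, 22.8], 0.71)]
side key_dish [([474.3, -284.2, 16.2], 0.81)]
top old_filter [([581.7, 272.3, 35.2], 0.85)]
top brush [([634.7, -245.8, 25.1], 0.66)]
top key_dish [([462.8, -302.9, 12.9], 0.57)]
```

View pics/w7.png

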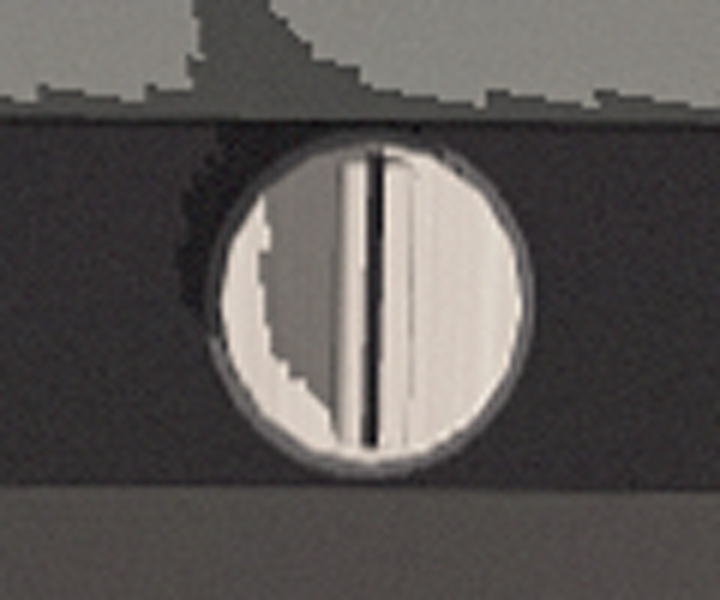

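The slot runs from (376,152) to (370,446). That is parallel to the predicted slope line and matches the caught height, so the stud sits at about 1.57 rad. The bystanders haven't moved. Handing in.

```bash
python3 -c "
from rig import ctrl
print(ctrl.hand_in(),ctrl.state()['t'])"
```

```text
the job is handed in; nothing more can be done
the job is handed in; nothing more can be done
```

The job is handed in, at about 21 s of the 62 s allowed. I pushed the filter flap onto its stop, pressed the stud in, turned it a quarter clockwise and let it go. Then I gripped the dial and turned it to the long mark.

Last checks:
- **Flap:** it closed firmly onto its stop at about 45 N, and the later pictures show it lying shut.
- **Stud:** in the final close-up the wing lies in line with the slope, at about 1.57 rad. Its height matches the caught position of about 0.005 m. An earlier, coarser picture had suggested about 1.49 rad, which is also inside the catch range.
- **Dial:** the pointed end is within about 0.02 rad of the long mark. My pixel estimates of the mark's direction differed by up to 0.05 rad.
- **Old filter, brush and key dish:** the networks found all three within about 4 mm of their starting positions. The side view's old-filter position had low confidence (0.42) and disagreed with the top view. I relied on the top view, which shows it unmoved.
- **Robot:** the gripper is clear of everything, and the contact force reads about zero.

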